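Put the biscuit cutter away and put the right lid on each tin

TASK

The big red lid has been left on the small yellow tin: move it onto the big red tin, its own, then put the green biscuit cutter inside the small yellow tin and close that with the small yellow lid. Set both lids down gently (no dropping) so that each sits fully home and level on its rim, and leave the tins standing where they are and the bottle, mill, jars, mug and carton undisturbed.

Things in the scene. Friction and masses are not known exactly. Their poses are not given: they have to be found in the camera images.
- wide_tin: big red open round tin, loose, 150 mm outer diameter, 4 mm wall (mouth 142 mm), 80 mm high; origin at the centre of its underside, z up; empty
- wide_tin_rim (a point): centre of the big red tin's mouth, in the plane of its rim, 80 mm above its underside
- small_tin: small yellow open round tin, loose, 110 mm outer diameter, 4 mm wall (mouth 102 mm), 75 mm high, inner floor 5 mm up; origin at the centre of its underside, z up; at the start the big red lid lies on its rim
- small_tin_rim (a point): centre of the small yellow tin's mouth, in the plane of its rim, 75 mm above its underside
- wide_lid: big red lid, about 220 g: a disc of 154 mm diameter, 5 mm thick, above a plug of 134 mm diameter and 8 mm depth (its lower 5 mm tapered) that goes into the big tin's mouth. Wooden bar handle on top, 60 mm along the lid's x, 16 mm wide along its y, from 13 to 43 mm above the origin. Origin at the centre of the plug's underside, z up (handle side)
- wide_lid_seat (a point): on the big red lid's axis, 8 mm above its origin: the plane of the disc's underside, which meets the rim plane when the lid is seated
- small_lid: small yellow lid, about 140 g, lying handle up on the table: a disc of 114 mm diameter, 5 mm thick, above a plug of 94 mm diameter and 8 mm depth (its lower 5 mm tapered). Round wooden knob on top, 26 mm diameter, from 13 to 43 mm above the origin. Origin at the centre of the plug's underside, z up
- small_lid_seat (a point): on the small yellow lid's axis, 8 mm above its origin: the plane of the disc's underside, which meets the rim plane when the lid is seated
- cutter: green plain round biscuit cutter: an open ring standing on the table, 48 mm outer and 41 mm inner diameter, 30 mm high, 40 g; origin at the centre of its lower edge, z along its axis
- cutter_mid (a point): middle of the biscuit cutter, 15 mm above its origin
- oil_bottle: tall green glass oil bottle, 56 mm diameter, 250 mm high, to be left alone; origin at the centre of its underside
- pepper_mill: dark wooden pepper mill, 54 mm diameter, 200 mm high, to be left alone; origin at the centre of its underside
- spice_jar: amber spice jar with black cap, 40 mm diameter, 90 mm high, to be left alone; origin at the centre of its underside
- sprinkle_jar: white jar with blue cap, 40 mm diameter, 85 mm high, to be left alone; origin at the centre of its underside
- mug: white mug, 80 mm diameter, 90 mm high, handle to its +y, to be left alone; origin at the centre of its underside
- carton: brown carton, 45 x 70 x 120 mm high, to be left alone; origin at the centre of its underside

How it is judged:
On the way, in this order (a step that is already met when the one before it is completed fails the run):
1. the big red lid is fully seated and level on the big red tin and let go (horizontal distance between wide_lid_seat and wide_tin_rim below 0.006 m and z of wide_lid_seat in the frame of wide_tin_rim between -0.004 and 0.0025 m and angle between wide_lid's own z axis and vertical below 0.035 rad and contact force between the fingers and wide_lid below 0.1 N), for 0.2 s.
2. the green cutter is inside the small yellow tin, let go (horizontal distance between cutter_mid and small_tin below 0.045 m and z of cutter_mid in the frame of small_tin between 0 and 0.055 m and contact force between the fingers and cutter below 0.1 N), for 0.2 s.
At the end, for the whole second after the job is handed in: Each lid rests home on its own tin's rim (within 2.5 mm), axes within 6 mm, tilt under 2 degrees; the cutter is inside the small yellow tin, either way up. All let go and at rest; both tins upright, less than 40 mm from where they started (horizontal distance between wide_lid_seat and wide_tin_rim below 0.006 m and z of wide_lid_seat in the frame of wide_tin_rim between -0.004 and 0.0025 m and angle between each of wide_lid, small_lid's own z axis and vertical below 0.035 rad and horizontal distance between small_lid_seat and small_tin_rim below 0.006 m and z of small_lid_seat in the frame of small_tin_rim between -0.004 and 0.0025 m and horizontal distance between cutter_mid and small_tin below 0.045 m and z of cutter_mid in the frame of small_tin between 0 and 0.055 m and linear speed of each of wide_lid, small_lid, cutter below 0.02 m/s and distance of each of wide_tin, small_tin from where it was at the start of the episode below 0.04 m and angle between each of wide_tin, small_tin's own z axis and vertical below 0.05 rad); the robot touches nothing.
It fails at once if the big red lid is dropped onto its tin (it falls free from more than about 10 mm: over 0.45 m/s within 60 mm of the tin's rim while not held) (distance between wide_lid_seat and wide_tin_rim below 0.06 m and linear speed of wide_lid above 0.45 m/s and contact force between the fingers and wide_lid below 0.1 N).
It fails at once if the small yellow lid is dropped onto its tin (it falls free from more than about 10 mm: over 0.45 m/s within 60 mm of the tin's rim while not held) (distance between small_lid_seat and small_tin_rim below 0.06 m and linear speed of small_lid above 0.45 m/s and contact force between the fingers and small_lid below 0.1 N).
It fails at once if a tin is pushed more than 40 mm or tipped over (not (distance of wide_tin from where it was at the start of the episode below 0.04 m) or not (distance of small_tin from where it was at the start of the episode below 0.04 m) or angle between any of wide_tin, small_tin's own z axis and vertical above 0.5 rad).
It fails at once if one of the other things (bottle, mill, jars, mug, carton) is moved more than 30 mm or knocked over (distance of any of oil_bottle, pepper_mill, spice_jar, sprinkle_jar, mug, carton from where it was at the start of the episode above 0.03 m or angle between any of oil_bottle, pepper_mill, spice_jar, sprinkle_jar, mug, carton's own z axis and vertical above 0.5 rad).
It also fails if it takes over 67 s, if anything falls off the work surface, if the arm or the gripper's body presses on something with over 40 N, if the wrist force passes 120 N, or if a joint passes its speed limit or range.

ROBOT

A 6-joint arm with a two-finger parallel gripper is mounted at the origin on the work surface. World frame = base frame: x ahead of the robot, y to its left, z up, the work surface at z = 0. Lengths are in m, angles in rad, forces in N, time in s.
With the tool pointing down it reaches from about 0.3 to 0.775 m from the base axis. Payload 14.6 kg.
Tool frame: the origin (TCP) lies on the centre line of the jaws, within the pads' length; the fingertips stand 19 mm ahead of it and the grasp point (between the pads) is the TCP; z points along the fingers, y is the line along which they close (so a half turn about z gives the same grasp; the last joint's range is limited). The gripper opens to 94 mm and grips with 3 to 60 N. Pads are 16 mm wide; open, the fingers measure 119 mm over their backs; the gripper's body (75 mm by 177 mm) begins 78 mm behind the grasp point.
Start: joints at [1.084, 0.3, 1.521, -0, 1.321, -0.067], TCP at [0.224, 0.502, 0.224] pointing down, gripper open.
Joint ranges: [-3.03, 3.03], [-0.79, 2.21], [0.23, 2.52], [-1.04, 4.18], [0, 3.07], [-2.55, 2.55]. Speed limits (rad/s): [2.22, 2.22, 2.57, 3.14, 3.14, 3.14].

INTERFACE

Orientations are given as [roll, pitch, yaw] about the fixed x, y, z axes, in that order (R = Rz(yaw) Ry(pitch) Rx(roll)).
In Python, from station import get_obs, camera, workorder gives the robot as it stands.
- The arm moves only by the tool play_rows, never from a script. Its argument "motion" is a list that holds one entry, the list of rows, each a list of 7 numbers: the shift along the tool's x, y, z as a fraction of full scale, then the turn, a rotation vector about the tool's x, y, z as a fraction of full scale, then the opening, from -1 (shut) to 1 (fully open). In form: [[[x, y, z, ax, ay, az, grip], ...]]. A call has 1 to 10 rows; each row is the pose to reach, as a shift and turn from the pose commanded when the call began, along the tool's axes at that moment, turning the shorter way round; what a row does not reach only later rows make up. Full scale, the value 1, is 0.25 m for a shift and 2 pi rad for a turn. A row lasts 1/10 s, in which the tool goes at most 50 mm and 8.59 degrees, less where a joint would pass 70% of its speed; a pose out of reach is approached as far as the arm can. A call with a number of a shift or a turn outside -1 to 1 is refused whole. A call with a gripper value outside its range is refused whole. The fingers move at their own pace and stop on an object; "grip_force" is the grip in N (left out, the last holds). Time passes only in rows, so rows that repeat a pose let the fingers close. It gives the time, the measured TCP pose, the force, the opening and the grip force at its end, in the units of the state.
- get_obs(): the state, without advancing time (a new reading comes with each control period).
- camera(name): name is "scene" or "side" or "wrist"; returns a dict with "frame" (384x512x3 uint8, red, green, blue), "z_map" (384x512 float32, m along the optical axis (not along the pixel's ray), 0 where there is no reading), "camera_matrix" (3x3 intrinsics, pixels), "T" (4x4, takes a point from camera to world coordinates); the wrist camera has in their place "T_tool_cam" (4x4, takes a point from camera to tool coordinates, whose origin is the TCP and whose axes are the flange's). Camera axes: x right, y up, looking along -z (the intrinsics and any distortion apply to the point x, -y, -z); pixel columns grow to the right and rows downward; lengths in m; the calibration is good to about 2 mm. A picture is of the moment at which its call begins: read the wrist's pose just before it.
- workorder.hand_in(): hands the job in; it is judged then, once.
The state is a dict: "time_s": time; "qpos": joint angles; "joint_vel": joint speeds; "tau": joint torques, N m; "ee_pos": TCP position; "eef_rot": TCP orientation; "force": force on the tool from outside, world axes, zero at the start; "moment": the same for the moment, N m; "grip_width": finger opening in m; "grip_force": force on a finger pad.
Only numpy, scipy, OpenCV 4.12 (cv2) and the standard library are available. Lean on these libraries where they do the work, as an engineer would, in place of code of your own. Each camera call takes 0.05 s, during which the arm holds its last target. There are 200 camera calls.

## Working session

There is one attempt and no reset: what is moved stays moved. The work goes in short steps, Python scripts to look and compute and a tool call to move; the robot and the scene stay as the last step left them, time stands still between calls to the robot, and variables do not carry over. Pictures are saved under pics/ and viewed, at most 10 in all, crops included, and the job is handed in when it is done.

Besides the shell and the picture viewer there is one more tool, called by a JSON object that holds its "fn" and its "kwargs", one argument or row to a line. play_rows: Moves the arm, as the interface text tells. Its arguments: {"type":"object","properties":{"motion":{"type":"array"},"grip_force":{"type":"number"}},"required":["motion"]}

```bash
ls; mkdir -p pics
python3 - <<'E'
from station import get_obs, camera
import cv2,numpy as np
o=get_obs();print(o)
for n in ["scene","side"]:
    c=camera(n);np.savez(f"{n}0.npz",**c)
    print(n,c["camera_matrix"],c["T"],[k for k in c])
    cv2.imwrite(f"pics/{n}0.png",c["frame"][:,:,::-1])
E
```

```text
pics
{'time_s': 0.0, 'qpos': array([ 1.08441544e+00,  3.00455490e-01,  1.52159251e+00, -9.91289921e-06,
        1.32067951e+00, -6.66137170e-02]), 'joint_vel': array([ 0.00077176,  0.00017631, -0.00061792, -0.00072867, -0.00026951,
        0.00062303]), 'tau': array([-3.63433232e-03, -5.31800151e+01, -3.52734053e+01,  7.06392643e-02,
        2.44160666e-02, -6.64644745e-05]), 'ee_pos': array([0.22405027, 0.50203248, 0.22389004]), 'eef_rot': array([-3.14045967e+00, -6.59609737e-05,  2.72182791e+00]), 'force': array([-0.13694973, -0.56869218, -0.32933176]), 'moment': array([-0.02388157, -0.00929209, -0.00678884]), 'grip_force': 0.0, 'grip_width': 0.09399500255341854}
scene [[416.20021995   0.         259.74813892]
 [  0.         416.20021995 199.93979642]
 [  0.           0.           1.        ]] [[ 0.39244206 -0.5100248   0.76541749  1.82237303]
 [ 0.91975423  0.22342762 -0.32269528 -0.53189432]
 [-0.00643281  0.83063518  0.55677986  0.99112169]
 [ 0.          0.          0.          1.        ]] ['frame', 'z_map', 'camera_matrix', 'T']
side [[473.36004796   0.         258.28900592]
 [  0.         473.36004796 188.4738174 ]
 [  0.           0.           1.        ]] [[ 0.96716311  0.13951823 -0.21243865  0.23353384]
 [-0.25376126  0.57669057 -0.77655213 -1.14262815]
 [ 0.01416819  0.80496127  0.59315817  0.96509819]
 [ 0.          0.          0.          1.        ]] ['frame', 'z_map', 'camera_matrix', 'T']
```

View pics/scene0.png

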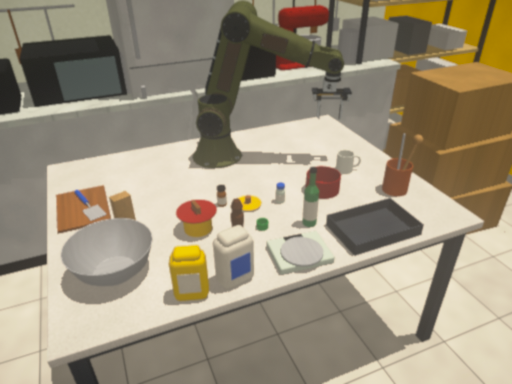

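View pics/side0.png

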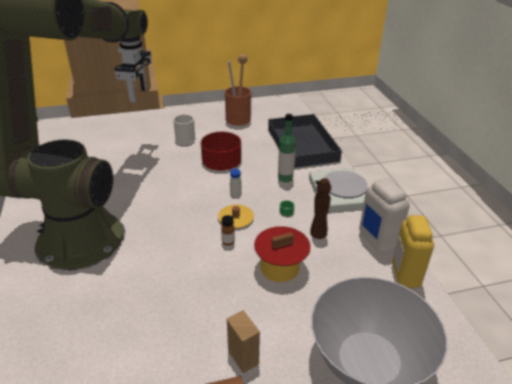

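The scene view shows the big red lid on the yellow tin at about (197,215), with the mill at (237,212) close by. The red tin is at (323,182), the small lid at (250,203) and the cutter at (262,224). In the side view they are at (281,250), (320,210), (221,150), (236,216) and (287,208) in the same order. The amber jar sits beside the small lid, the bottle beside the red tin.

```bash
cat > h.py <<'E'
import numpy as np,cv2
from station import get_obs,camera
def load(n): return dict(np.load(n))
def T_of(c,tool=None):
    return c["T"] if "T" in c else tool@c["T_tool_cam"]
def ray(c,uv,T):
    K=c["camera_matrix"];d=np.array([(uv[0]-K[0,2])/K[0,0],-(uv[1]-K[1,2])/K[1,1],-1.])
    return T[:3,3],T[:3,:3]@d
def onplane(c,uv,T,z):
    o,d=ray(c,uv,T);return o+d*(z-o[2])/d[2]
def tri(rs):
    A=np.zeros((3,3));b=np.zeros(3)
    for o,d in rs:
        d=d/np.linalg.norm(d);P=np.eye(3)-np.outer(d,d);A+=P;b+=P@o
    p=np.linalg.solve(A,b);return p,[np.linalg.norm(np.cross(p-o,d/np.linalg.norm(d))) for o,d in rs]
def cloud(c,T):
    K=c["camera_matrix"];h,w=c["z_map"].shape;v,u=np.mgrid[:h,:w];z=c["z_map"]
    p=np.stack([(u-K[0,2])/K[0,0]*z,-(v-K[1,2])/K[1,1]*z,-z],-1)
    return p@T[:3,:3].T+T[:3,3]
def circ(xy):
    A=np.c_[2*xy,np.ones(len(xy))];s=np.linalg.lstsq(A,(xy**2).sum(1),rcond=None)[0]
    return s[:2],np.sqrt(s[2]+s[0]**2+s[1]**2)
def hull_circle(c,mask,T,z):
    "outer contour pixels cast to plane z, circle fit"
    cs,_=cv2.findContours(mask.astype(np.uint8),cv2.RETR_EXTERNAL,cv2.CHAIN_APPROX_NONE)
    k=max(cs,key=cv2.contourArea)[:,0]
    return np.array([onplane(c,p,T,z) for p in k])
def tool():
    from scipy.spatial.transform import Rotation as R
    o=get_obs();M=np.eye(4);M[:3,:3]=R.from_euler('xyz',o["eef_rot"]).as_matrix();M[:3,3]=o["ee_pos"];return M
def masks(c):
    h=cv2.cvtColor(c["frame"],cv2.COLOR_RGB2HSV).astype(int);H,S,V=h[...,0],h[...,1],h[...,2]
    return dict(red=((H<6)|(H>172))&(S>150)&(V>50),yellow=(H>18)&(H<32)&(S>150)&(V>80),green=(H>50)&(H<85)&(S>130)&(V>40),brown=(H>=6)&(H<18)&(S>90))
E
python3 - <<'E'
from h import *
for n in ["scene","side"]:
    c=load(n+"0.npz");P=cloud(c,c["T"]);m=masks(c)
    inb=(P[...,0]>0.2)&(P[...,0]<.95)&(abs(P[...,1])<.6)
    for k in m:
        N,L,s,ce=cv2.connectedComponentsWithStats((m[k]&inb).astype(np.uint8))
        for i in range(1,N):
            if s[i,4]>25:
                q=P[L==i];print(n,k,s[i],np.percentile(q,[3,50,97],axis=0).round(3).tolist())
    # anything above the table
    N,L,s,ce=cv2.connectedComponentsWithStats((inb&(P[...,2]>.012)&(P[...,2]<.3)).astype(np.uint8))
    for i in range(1,N):
        if s[i,4]>40: q=P[L==i];print(n,'blob',s[i],np.percentile(q,[2,50,98],axis=0).round(3).tolist())
E
```

```text
scene red [177 201  39  22 540] [[0.492, -0.319, 0.084], [0.56, -0.264, 0.088], [0.614, -0.193, 0.092]]
scene yellow [239 196  22  15 221] [[0.428, -0.085, 0.007], [0.49, -0.016, 0.013], [0.596, 0.028, 0.095]]
scene yellow [184 221  27  15 299] [[0.559, -0.305, 0.005], [0.589, -0.267, 0.031], [0.598, -0.217, 0.057]]
scene yellow [ 170  245   39   55 1322] [[0.863, -0.421, 0.018], [0.896, -0.371, 0.149], [0.913, -0.325, 0.191]]
scene brown [383 162  21  34 449] [[0.606, 0.563, 0.005], [0.648, 0.574, 0.068], [0.672, 0.598, 0.128]]
scene brown [315 172   6  26  37] [[0.416, 0.267, 0.006], [0.533, 0.282, 0.035], [0.55, 0.343, 0.079]]
scene brown [110 191  24  28 445] [[0.371, -0.541, 0.027], [0.395, -0.506, 0.088], [0.409, -0.475, 0.121]]
scene brown [218 191   8   7  43] [[0.429, -0.133, 0.046], [0.438, -0.119, 0.06], [0.445, -0.105, 0.071]]
scene brown [246 195   4   8  31] [[0.465, -0.027, 0.018], [0.477, -0.02, 0.036], [0.483, -0.012, 0.045]]
scene brown [ 97 197  13  24 156] [[0.203, -0.598, 0.011], [0.266, -0.575, 0.015], [0.357, -0.561, 0.02]]
scene brown [233 199   9  11  68] [[0
[... 3997 characters left out ...]
, 0.095, 0.014], [0.496, 0.104, 0.056], [0.516, 0.13, 0.089]]
side blob [  309   168   131   201 14011] [[0.552, -0.588, 0.016], [0.779, -0.424, 0.077], [0.892, 0.085, 0.2]]
side blob [280 200  15  16 153] [[0.612, -0.049, 0.012], [0.634, -0.028, 0.024], [0.657, 0.001, 0.034]]
side blob [218 204  36  40 853] [[0.405, -0.138, 0.012], [0.444, -0.056, 0.019], [0.517, 0.03, 0.093]]
side blob [ 254  226   57   54 2282] [[0.477, -0.326, 0.016], [0.537, -0.275, 0.089], [0.612, -0.19, 0.119]]
side blob [ 227  310   33   61 1493] [[0.347, -0.549, 0.015], [0.373, -0.531, 0.098], [0.406, -0.48, 0.124]]
side blob [206 376  37   8 167] [[0.29, -0.578, 0.013], [0.336, -0.567, 0.016], [0.36, -0.56, 0.019]]
```

```bash
cat >> h.py <<'E'
from scipy.spatial.transform import Rotation as R
def plan(p,yaw=None):
    "row numbers for world target p with tool down at yaw"
    M=tool();G=R.from_euler('xyz',[np.pi,0,yaw]) if yaw is not None else R.from_matrix(M[:3,:3])
    s=M[:3,:3].T@(np.array(p)-M[:3,3])/.25
    t=(R.from_matrix(M[:3,:3]).inv()*G).as_rotvec()/(2*np.pi)
    n=max(np.linalg.norm(s)*.25/.05,np.degrees(np.linalg.norm(t)*2*np.pi)/8.59)
    print("shift",s.round(4),"turn",t.round(4),"rows>=%.1f"%n)
E
python3 - <<'E'
from h import *
c=camera("wrist");print(c["T_tool_cam"].round(3),c["camera_matrix"].round(1))
plan([.42,.37,.36],np.pi);plan([.36,.41,.32],np.pi)
E
```

```text
[[-0.     0.961  0.276  0.08 ]
 [ 1.     0.     0.001  0.   ]
 [ 0.001  0.276 -0.961 -0.161]
 [ 0.     0.     0.     1.   ]] [[265.    0.  256.4]
 [  0.  265.  190.1]
 [  0.    0.    1. ]]
shift [-0.931  -0.1636 -0.5438] turn [-0.0001 -0.     -0.0668] rows>=5.5
shift [-0.6466 -0.1151 -0.3838] turn [-0.0001 -0.     -0.0668] rows>=3.8
```

{"fn": "play_rows", "kwargs": {
  "motion": [
    [[-0.93, -0.16, -0.5, 0, 0, -0.067, 1], [-0.93, -0.16, -0.5, 0, 0, -0.067, 1], [-0.93, -0.16, -0.5, 0, 0, -0.067, 1], [-0.93, -0.16, -0.5, 0, 0, -0.067, 1], [-0.93, -0.16, -0.5, 0, 0, -0.067, 1], [-0.93, -0.16, -0.5, 0, 0, -0.067, 1], [-0.93, -0.16, -0.5, 0, 0, -0.067, 1], [-0.93, -0.16, -0.5, 0, 0, -0.067, 1]]
  ]
}}

```text
time_s: 0.95
ee_pos: [0.4199, 0.3711, 0.3487]
eef_rot: [-3.141, -0.001, -3.141]
force: [0.8, 0.2, 0.3]
grip_width: 0.0942
grip_force: 0.0
```

Run:
```python
from h import *
M=tool();c=camera("wrist");np.savez("w1.npz",M=M,**c);o=get_obs();print(o["ee_pos"],o["eef_rot"],o["time_s"])
cv2.imwrite("pics/w1.png",c["frame"][:,:,::-1])
T=T_of(c,M);P=cloud(c,T);m=masks(c)["red"]
q=P[m];print(np.percentile(q,[2,50,98],axis=0).round(3))
r=q[(q[:,2]>.074)&(q[:,2]<.09)];print(len(r),r[:,2].mean(),circ(r[:,:2]))
k=hull_circle(c,m,T,.08);e=k[:,:2];print(circ(e))
plan([.45,.17,.36]); plan([.5,-.05,.36])
```

```text
[0.41936518 0.37138184 0.34850849] [-3.14086634e+00 -1.30068512e-03 -3.13987679e+00] 1.0
[[0.436 0.264 0.004]
 [0.492 0.319 0.006]
 [0.552 0.377 0.081]]
160 0.08064196648242061 (array([0.49138139, 0.32815313]), np.float64(0.07212417336161919))
(array([0.47015611, 0.33058163]), np.float64(0.05382486351931908))
shift [-0.1211 -0.8058 -0.0455] turn [0. 0. 0.] rows>=4.1
shift [-0.3196 -1.6861 -0.0452] turn [0. 0. 0.] rows>=8.6
```

View pics/w1.png

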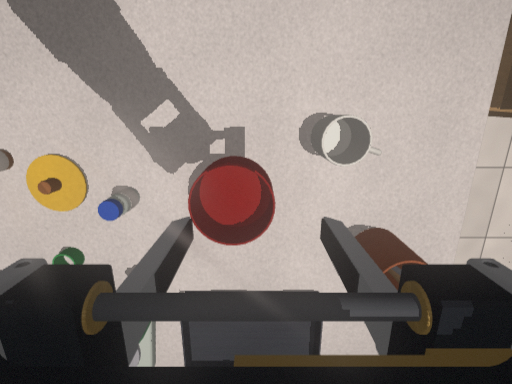

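The wrist view shows the red tin's mouth at about (232,200), the small lid at (56,183), the blue-capped jar at (112,207), the mug at (343,140) and the cutter at (68,258). The rim depth fit puts the tin at (0.491, 0.328), height 0.081.

{"fn": "play_rows", "kwargs": {
  "motion": [
    [[-0.1, -1, 0, 0, 0, 0, 1], [-0.1, -1, 0, 0, 0, 0, 1], [-0.1, -1, 0, 0, 0, 0, 1], [-0.1, -1, 0, 0, 0, 0, 1], [-0.1, -1, 0, 0, 0, 0, 1], [-0.1, -1, 0, 0, 0, 0, 1]]
  ]
}}

```text
time_s: 1.6
ee_pos: [0.4451, 0.1178, 0.349]
eef_rot: [-3.141, -0.0, 3.139]
force: [-0.0, 1.5, 0.5]
grip_width: 0.094
grip_force: 0.0
```

{"fn": "play_rows", "kwargs": {
  "motion": [
    [[-0.1, -1, 0, 0, 0, 0, 1], [-0.1, -1, 0, 0, 0, 0, 1], [-0.1, -1, 0, 0, 0, 0, 1], [-0.1, -1, 0, 0, 0, 0, 1], [-0.1, -1, 0, 0, 0, 0, 1], [-0.1, -1, 0, 0, 0, 0, 1], [-0.1, -1, 0, 0, 0, 0, 1], [-0.1, -1, 0, 0, 0, 0, 1]]
  ]
}}

```text
time_s: 2.4
ee_pos: [0.4709, -0.1272, 0.3492]
eef_rot: [3.141, -0.0, -3.138]
force: [-0.2, 0.4, 0.1]
grip_width: 0.0936
grip_force: 0.0
```

Run:
```python
from h import *
M=tool();c=camera("wrist");np.savez("w2.npz",M=M,**c);o=get_obs();print(o["ee_pos"],o["eef_rot"],o["time_s"])
cv2.imwrite("pics/w2.png",c["frame"][:,:,::-1])
T=T_of(c,M);P=cloud(c,T);mm=masks(c)
for k in mm:
    N,L,s,ce=cv2.connectedComponentsWithStats(mm[k].astype(np.uint8))
    for i in range(1,N):
        if s[i,4]>60: q=P[L==i];print(k,s[i],ce[i].round(1),np.percentile(q,[3,50,97],axis=0).round(3).tolist())
```

```text
[ 0.47090691 -0.1271947   0.3493794 ] [ 3.14138968e+00 -7.15989523e-05 -3.13803844e+00] 2.45
red [ 484  142   28   77 1269] [499.3 177.5] [[0.446, 0.255, 0.004], [0.508, 0.344, 0.006], [0.555, 0.373, 0.081]]
red [ 139  174   86   69 2990] [189.6 202.1] [[0.493, -0.308, 0.087], [0.528, -0.23, 0.089], [0.594, -0.187, 0.09]]
red [137 215  26  25 258] [150.2 227.7] [[0.562, -0.327, 0.088], [0.58, -0.31, 0.089], [0.597, -0.294, 0.09]]
yellow [ 285  127   59   59 2473] [314.2 156.2] [[0.421, -0.067, 0.012], [0.465, -0.019, 0.014], [0.517, 0.03, 0.016]]
yellow [147 322  27  45 631] [161.3 341.3] [[0.838, -0.36, 0.016], [0.851, -0.323, 0.054], [0.868, -0.313, 0.113]]
brown [   0   25   66   99 2547] [23.5 96.1] [[0.284, -0.562, 0.007], [0.371, -0.479, 0.073], [0.402, -0.47, 0.121]]
brown [309 152  16  15 190] [316.4 158.9] [[0.458, -0.03, 0.021], [0.467, -0.02, 0.043], [0.479, -0.008, 0.045]]
brown [167 193  19  28 364] [175.9 206.2] [[0.516, -0.265, 0.094], [0.531, -0.254, 0.118], [0.551, -0.247, 0.12]]
brown [233 322  23  19 286] [244.1 330.8] [[0.684, -0.157, 0.186], [0.692, -0.144, 0.2], [0.704, -0.13, 0.202]]
```

View pics/w2.png

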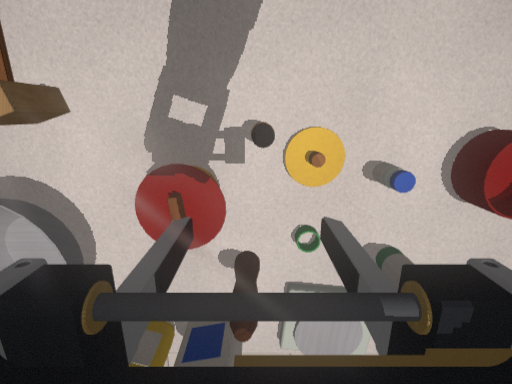

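The wrist view shows the red lid centred near (181,205) with its handle at about (176,206), half behind a finger. The small lid is at (314,156) with its knob at (317,159), the cutter at (307,238), the mill at (245,290) and the amber jar at (263,135).

{"fn": "play_rows", "kwargs": {
  "motion": [
    [[-0.28, -0.53, 0.2, 0, 0, 0, 1], [-0.28, -0.53, 0.2, 0, 0, 0, 1], [-0.28, -0.53, 0.2, 0, 0, 0, 1], [-0.28, -0.53, 0.2, 0, 0, 0, 1], [-0.28, -0.53, 0.2, 0, 0, 0, 1], [-0.28, -0.53, 0.2, 0, 0, 0, 1]]
  ]
}}

```text
time_s: 3.05
ee_pos: [0.5411, -0.2597, 0.3004]
eef_rot: [-3.141, 0.001, -3.139]
force: [-0.1, 0.8, 0.1]
grip_width: 0.0939
grip_force: 0.0
```

Run:
```python
from h import *
M=tool();c=camera("wrist");np.savez("w3.npz",M=M,**c);o=get_obs();print(o["ee_pos"],o["eef_rot"],o["time_s"])
T=T_of(c,M);P=cloud(c,T);mm=masks(c)
def comp(m,minA=60):
    N,L,s,ce=cv2.connectedComponentsWithStats(m.astype(np.uint8));i=1+np.argmax(s[1:,4]);return L==i
r=comp(mm["red"]);q=P[r];print("disc z",np.percentile(q[:,2],[5,50,95]))
e=hull_circle(c,r,T,np.median(q[:,2]))[:,:2];print("lid circle",circ(e))
# plane tilt
A=np.c_[q[:,:2],np.ones(len(q))];print("tilt",np.linalg.lstsq(A,q[:,2],rcond=None)[0])
b=mm["brown"].copy();cc,_=circ(e);b&=np.hypot(P[...,0]-cc[0],P[...,1]-cc[1])<.05
b=comp(b);h=P[b];t=h[h[:,2]>np.percentile(h[:,2],90)-.006];print("handle top z",np.median(t[:,2]),len(t))
rr=cv2.minAreaRect((t[:,:2]*1000).astype(np.float32));print(rr)
w,v=np.linalg.eigh(np.cov(t[:,:2].T));print("axis",np.degrees(np.arctan2(v[1,1],v[0,1])),np.sqrt(w*12),t[:,:2].mean(0))
cv2.imwrite("pics/w3.png",c["frame"][100:260,170:350,::-1].repeat(3,0).repeat(3,1))
# handle top by two views: scene + side + wrist centroid of brown top blob
rays=[]
for f,Tn in (("scene0",None),("side0",None)):
    d=load(f+".npz");Q=cloud(d,d["T"]);m=masks(d)["red"]&(abs(Q[...,0]-.545)<.12)&(abs(Q[...,1]+.258)<.12);m=comp(m)
    cs,_=cv2.findContours(m.astype(np.uint8),cv2.RETR_EXTERNAL,cv2.CHAIN_APPROX_NONE)
    el=cv2.fitEllipse(cv2.convexHull(max(cs,key=cv2.contourArea)));rays.append(ray(d,el[0],d["T"]))
cs,_=cv2.findContours(r.astype(np.uint8),cv2.RETR_EXTERNAL,cv2.CHAIN_APPROX_NONE)
el=cv2.fitEllipse(cv2.convexHull(max(cs,key=cv2.contourArea)));rays.append(ray(c,el[0],T));print("tri lid",tri(rays))
```

```text
[ 0.54107174 -0.25967691  0.30078581] [-3.14085879e+00  1.58766958e-03 -3.13857799e+00] 3.1
disc z [0.08764067 0.08886278 0.09021924]
lid circle (array([ 0.54972821, -0.24741203]), np.float64(0.06743945276626187))
tilt [-0.10531972 -0.03312086  0.1399515 ]
handle top z 0.11866981017378775 488
((545.165771484375, -256.251220703125), (58.86730194091797, 15.279451370239258), 7.356869697570801)
axis -172.86908066780495 [0.01507257 0.05879304] [ 0.54391863 -0.25634064]
tri lid (array([ 0.54455898, -0.25395332,  0.08101419]), [np.float64(0.0009817689197797203), np.float64(0.0010629542596765989), np.float64(0.0013500876473618705)])
```

View pics/w3.png

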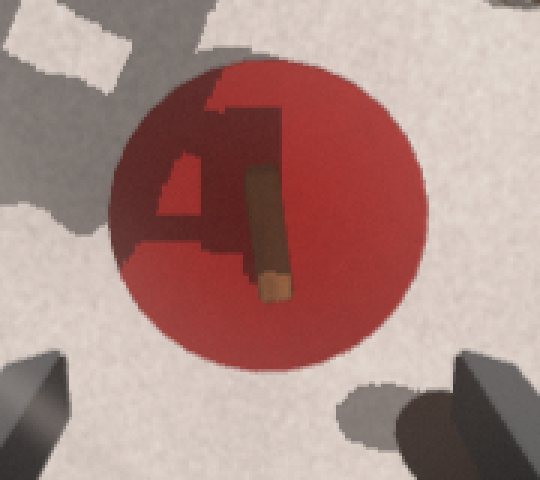

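The crop shows the whole red lid, lightly tilted handle included; the handle runs from about (262,170) to (275,300) in the enlarged crop. It is centred at (0.5445, -0.2563), turned 7.2°, top 0.119, disc 0.089.

Run:
```python
from h import *
plan([.5445,-.2563,.114],np.pi+.126)
```

```text
shift [-0.0126  0.014   0.7472] turn [-0.0001  0.0002 -0.0196] rows>=3.7
```

{"fn": "play_rows", "kwargs": {
  "motion": [
    [[-0.013, 0.014, 0.2, 0, 0, -0.02, 0], [-0.013, 0.014, 0.35, 0, 0, -0.02, 0], [-0.013, 0.014, 0.5, 0, 0, -0.02, 0], [-0.013, 0.014, 0.6, 0, 0, -0.02, 0], [-0.013, 0.014, 0.68, 0, 0, -0.02, 0], [-0.013, 0.014, 0.72, 0, 0, -0.02, 0], [-0.013, 0.014, 0.745, 0, 0, -0.02, 0], [-0.013, 0.014, 0.745, 0, 0, -0.02, 0]]
  ]
}}

```text
time_s: 3.9
ee_pos: [0.5443, -0.2575, 0.1137]
eef_rot: [-3.141, 0.0, -3.014]
force: [0.7, -0.3, 0.8]
grip_width: 0.0466
grip_force: 0.0
```

{"fn": "play_rows", "kwargs": {
  "motion": [
    [[0, 0, 0, 0, 0, 0, -1], [0, 0, 0, 0, 0, 0, -1], [0, 0, 0, 0, 0, 0, -1], [0, 0, 0, 0, 0, 0, -1], [0, 0, 0, 0, 0, 0, -1], [0, 0, 0, 0, 0, 0, -1], [0, 0, 0, 0, 0, 0, -1], [0, 0, 0, 0, 0, 0, -1], [0, 0, 0, 0, 0, 0, -1], [0, 0, 0, 0, 0, 0, -1]]
  ],
  "grip_force": 30
}}

```text
time_s: 4.9
ee_pos: [0.5443, -0.2578, 0.1135]
eef_rot: [-3.142, 0.0, -3.015]
force: [-2.0, 2.8, 5.2]
grip_width: 0.0155
grip_force: 30.0
```

{"fn": "play_rows", "kwargs": {
  "motion": [
    [[0, 0, -0.05, 0, 0, 0, -1], [0, 0, -0.1, 0, 0, 0, -1], [0, 0, -0.2, 0, 0, 0, -1], [0, 0, -0.35, 0, 0, 0, -1], [0, 0, -0.5, 0, 0, 0, -1], [0, 0, -0.6, 0, 0, 0, -1], [0, 0, -0.66, 0, 0, 0, -1], [0, 0, -0.68, 0, 0, 0, -1], [0, 0, -0.68, 0, 0, 0, -1]]
  ]
}}

```text
time_s: 5.8
ee_pos: [0.5442, -0.258, 0.2839]
eef_rot: [-3.141, 0.001, -3.015]
force: [-0.8, 0.8, -2.9]
grip_width: 0.0159
grip_force: 30.0
```

Run:
```python
from h import *
M=tool();c=camera("wrist");T=T_of(c,M);np.savez("w4.npz",M=M,**c)
P=cloud(c,T);m=masks(c)["red"];q=P[m&(P[...,2]>.15)&(np.hypot(P[...,0]-.545,P[...,1]+.258)<.15)];print("lid z",np.percentile(q[:,2],[5,50,95]).round(4))
U=M.copy();loc=(q-M[:3,3])@M[:3,:3]
print("plane in tool",np.linalg.lstsq(np.c_[loc[:,:2],np.ones(len(loc))],loc[:,2],rcond=None)[0].round(4))
for n in("scene","side"):
    c=camera(n);np.savez(n+"1.npz",**c);Q=cloud(c,c["T"]);near=(np.hypot(Q[...,0]-.545,Q[...,1]+.258)<.09)
    y=masks(c)["yellow"]&near; k=Q[y];top=k[(k[:,2]>.071)];print(n,"yellow",y.sum(),np.percentile(k,[2,98],axis=0).round(3).tolist(),len(top))
    if len(top)>10:print(circ(top[:,:2]))
    o=(Q[...,2]>.15)&near&masks(c)["red"];k=Q[o];print("lid",np.percentile(k,[2,50,98],axis=0).round(3).tolist())
cv2.imwrite("pics/s1.png",np.hstack([load("scene1.npz")["frame"][140:290,110:310],c["frame"][130:280,180:380]])[:,:,::-1].repeat(2,0).repeat(2,1))
print(get_obs()["force"],get_obs()["grip_width"])
plan([.4914,.3282,.28],np.pi+.126)
```

```text
lid z [0.2581 0.2591 0.2602]
plane in tool [-0.0416 -0.      0.0247]
scene yellow 726 [[0.487, -0.306, 0.006], [0.597, -0.208, 0.075]] 46
(array([ 0.54495953, -0.25601824]), np.float64(0.05044008438709428))
lid [[0.492, -0.313, 0.254], [0.583, -0.238, 0.257], [0.618, -0.187, 0.261]]
side yellow 1412 [[0.49, -0.311, 0.005], [0.592, -0.203, 0.077]] 121
(array([ 0.54221698, -0.25757703]), np.float64(0.05286143772036558))
lid [[0.478, -0.327, 0.255], [0.536, -0.277, 0.258], [0.612, -0.198, 0.261]]
[-0.17941609  0.65818223 -3.61390103] 0.01592455821791225
shift [-0.0882  2.3518  0.0106] turn [ 0.0002 -0.0002  0.0001] rows>=11.8
```

View pics/s1.png

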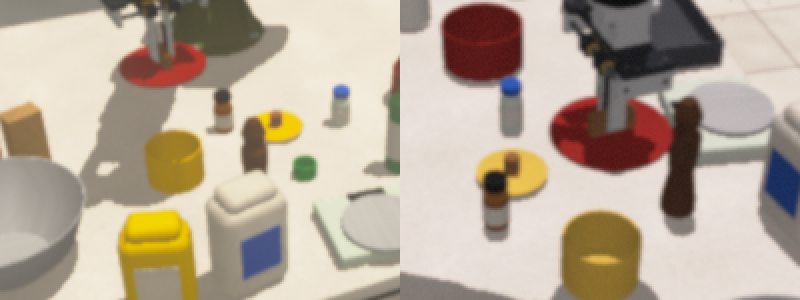

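Left, scene view: the lid hangs level from the gripper at (163,64) and the yellow tin stays at (174,160). Right, side view: the lid is at (612,133), and the yellow tin stands open at (600,255).

Run:
```python
from h import *
from scipy.optimize import least_squares
def rim(c,T,c0,R0,zr,col):
    P=cloud(c,T);h=cv2.cvtColor(c["frame"],cv2.COLOR_RGB2HSV).astype(int)
    m=(np.abs(P[...,2]-zr)<.004)&(np.abs(np.hypot(P[...,0]-c0[0],P[...,1]-c0[1])-R0)<.02)
    q=P[m]; f=least_squares(lambda s:np.hypot(q[:,0]-s[0],q[:,1]-s[1])-R0,c0,loss='soft_l1',f_scale=.001)
    a=np.arctan2(q[:,1]-c0[1],q[:,0]-c0[0]);return f.x.round(4),len(q),len(np.unique((a*6/np.pi).round())),np.median(q[:,2]).round(4)
w=load("w1.npz");print("wide wrist",rim(w,T_of(w,w["M"]),[.491,.328],.073,.080,0))
w=load("w2.npz")
for n in("scene1","side1"):
    d=load(n+".npz");print(n,"wide",rim(d,d["T"],[.491,.328],.073,.08,0),"small",rim(d,d["T"],[.544,-.257],.053,.075,0))
# contour-based: wrist silhouette upper edge at rim plane
w=load("w1.npz");T=T_of(w,w["M"]);h=cv2.cvtColor(w["frame"],cv2.COLOR_RGB2HSV).astype(int)
m=(((h[...,0]<8)|(h[...,0]>170))&(h[...,1]>110));L=cv2.connectedComponents(m.astype(np.uint8))[1];m=L==L[215,232]
k=hull_circle(w,m,T,.08)[:,:2];r=np.hypot(k[:,0]-.4914,k[:,1]-.328);print(np.percentile(r,[5,25,50,75,95]).round(4))
f=least_squares(lambda s:np.hypot(k[:,0]-s[0],k[:,1]-s[1])-.075,[.49,.33],loss='cauchy',f_scale=.0015);print("contour",f.x)
```

```text
wide wrist (array([0.491 , 0.3281]), 711, 13, np.float64(0.0804))
scene1 wide (array([0.4913, 0.3272]), 75, 12, np.float64(0.0783)) small (array([ 0.5422, -0.2551]), 92, 13, np.float64(0.0742))
side1 wide (array([0.4906, 0.3255]), 153, 13, np.float64(0.0797)) small (array([ 0.5415, -0.2571]), 215, 13, np.float64(0.0749))
[0.0718 0.0727 0.0738 0.0791 0.0836]
contour [0.48788567 0.32783209]
```

{"fn": "play_rows", "kwargs": {
  "motion": [
    [[-0.04, 0.15, 0, 0, 0, 0, -1], [-0.04, 0.3, 0, 0, 0, 0, -1], [-0.04, 0.45, 0, 0, 0, 0, -1], [-0.04, 0.6, 0, 0, 0, 0, -1], [-0.04, 0.75, 0, 0, 0, 0, -1], [-0.04, 0.9, 0, 0, 0, 0, -1], [-0.04, 1, 0, 0, 0, 0, -1], [-0.04, 1, 0, 0, 0, 0, -1]]
  ]
}}

```text
time_s: 6.75
ee_pos: [0.5219, -0.0062, 0.2827]
eef_rot: [3.141, -0.001, -3.012]
force: [0.3, -0.5, -2.4]
grip_width: 0.0157
grip_force: 30.0
```

{"fn": "play_rows", "kwargs": {
  "motion": [
    [[-0.03, 0.15, 0, 0, 0, 0, -1], [-0.03, 0.3, 0, 0, 0, 0, -1], [-0.03, 0.45, 0, 0, 0, 0, -1], [-0.03, 0.6, 0, 0, 0, 0, -1], [-0.03, 0.75, 0, 0, 0, 0, -1], [-0.03, 0.9, 0, 0, 0, 0, -1], [-0.03, 1, 0, 0, 0, 0, -1], [-0.03, 1, 0, 0, 0, 0, -1]]
  ]
}}

```text
time_s: 7.55
ee_pos: [0.4979, 0.2421, 0.2822]
eef_rot: [-3.141, -0.001, -3.012]
force: [-0.0, -0.2, -1.8]
grip_width: 0.0158
grip_force: 30.0
```

Run:
```python
from h import *
plan([.4914,.3282,.16],np.pi+.126)
```

```text
shift [-0.0194  0.3449  0.4889] turn [-0.     -0.0002  0.0005] rows>=3.0
```

{"fn": "play_rows", "kwargs": {
  "motion": [
    [[-0.02, 0.15, 0, 0, 0, 0, -1], [-0.02, 0.29, 0.05, 0, 0, 0, -1], [-0.02, 0.34, 0.15, 0, 0, 0, -1], [-0.02, 0.34, 0.3, 0, 0, 0, -1], [-0.02, 0.34, 0.42, 0, 0, 0, -1], [-0.02, 0.34, 0.49, 0, 0, 0, -1], [-0.02, 0.34, 0.53, 0, 0, 0, -1], [-0.02, 0.34, 0.53, 0, 0, 0, -1]]
  ]
}}

```text
time_s: 8.35
ee_pos: [0.4925, 0.3242, 0.1495]
eef_rot: [-3.141, -0.002, -3.016]
force: [-0.4, 0.4, -2.3]
grip_width: 0.0155
grip_force: 30.0
```

Run:
```python
from h import *
plan([.491,.327,.109],np.pi+.126)
# lid vs tin in fixed cameras
for n in("scene","side"):
    d=camera(n);Q=cloud(d,d["T"]);m=masks(d)["red"]&(np.hypot(Q[...,0]-.49,Q[...,1]-.327)<.1);k=Q[m]
    t=k[abs(k[:,2]-.1245)<.01];print(n,np.median(t[:,2]),(t[:,:2].min(0)+t[:,:2].max(0))/2,t[:,:2].max(0)-t[:,:2].min(0))
```

```text
shift [0.0044 0.0121 0.1618] turn [-0.0002 -0.0003  0.    ] rows>=0.8
scene 0.1241735703768243 [0.50392344 0.33101141] [0.14506205 0.12757835]
side 0.12687980712104668 [0.49397209 0.31887534] [0.14359861 0.14460032]
```

{"fn": "play_rows", "kwargs": {
  "motion": [
    [[0.005, 0.012, 0.02, 0, 0, 0, -1], [0.005, 0.012, 0.05, 0, 0, 0, -1], [0.005, 0.012, 0.08, 0, 0, 0, -1], [0.005, 0.012, 0.1, 0, 0, 0, -1], [0.005, 0.012, 0.115, 0, 0, 0, -1], [0.005, 0.012, 0.125, 0, 0, 0, -1], [0.005, 0.012, 0.135, 0, 0, 0, -1], [0.005, 0.012, 0.142, 0, 0, 0, -1], [0.005, 0.012, 0.148, 0, 0, 0, -1], [0.005, 0.012, 0.15, 0, 0, 0, -1]]
  ]
}}

```text
time_s: 9.45
ee_pos: [0.4909, 0.3281, 0.1131]
eef_rot: [-3.142, 0.0, -3.015]
force: [-0.1, -0.8, -2.1]
grip_width: 0.0161
grip_force: 30.0
```

{"fn": "play_rows", "kwargs": {
  "motion": [
    [[0, 0, 0.004, 0, 0, 0, -1], [0, 0, 0.008, 0, 0, 0, -1], [0, 0, 0.012, 0, 0, 0, -1], [0, 0, 0.012, 0, 0, 0, -1]]
  ]
}}

```text
time_s: 9.85
ee_pos: [0.4909, 0.3281, 0.1105]
eef_rot: [3.142, 0.0, -3.015]
force: [-1.7, -0.2, 1.2]
grip_width: 0.0161
grip_force: 30.0
```

Contact is made at the expected height. Next I open partly, then lift.

{"fn": "play_rows", "kwargs": {
  "motion": [
    [[0, 0, 0.002, 0, 0, 0, -1], [0, 0, 0.002, 0, 0, 0, -0.4], [0, 0, 0.002, 0, 0, 0, -0.2], [0, 0, 0.002, 0, 0, 0, -0.2], [0, 0, 0.002, 0, 0, 0, -0.2], [0, 0, -0.05, 0, 0, 0, -0.2], [0, 0, -0.2, 0, 0, 0, -0.2], [0, 0, -0.4, 0, 0, 0, 0], [0, 0, -0.6, 0, 0, 0, 0.5], [0, 0, -0.75, 0, 0, 0, 1]]
  ]
}}

```text
time_s: 10.85
ee_pos: [0.4908, 0.328, 0.3023]
eef_rot: [3.14, 0.003, -3.015]
force: [-0.0, 0.8, -1.0]
grip_width: 0.0581
grip_force: 0.0
```

{"fn": "play_rows", "kwargs": {
  "motion": [
    [[0, -0.2, -0.1, 0, 0, 0, 1], [0, -0.4, -0.15, 0, 0, 0, 1], [0, -0.4, -0.15, 0, 0, 0, 1], [0, -0.4, -0.15, 0, 0, 0, 1]]
  ]
}}

```text
time_s: 11.25
ee_pos: [0.5037, 0.2279, 0.3365]
eef_rot: [3.141, 0.002, -3.017]
force: [-0.8, 0.6, -0.1]
grip_width: 0.0903
grip_force: 0.0
```

Run:
```python
from h import *
for n in("scene","side"):
    d=camera(n);np.savez(n+"2.npz",**d);Q=cloud(d,d["T"]);near=(np.hypot(Q[...,0]-.49,Q[...,1]-.327)<.1);m=masks(d)["red"]&near;k=Q[m&(Q[...,2]>.075)]
    t=k[abs(k[:,2]-.085)<.006];print(n,"disc top",np.percentile(t[:,2],[5,50,95]).round(4),(t[:,:2].min(0)+t[:,:2].max(0))/2,circ(t[:,:2]))
    X=np.c_[t[:,:2]-t[:,:2].mean(0),np.ones(len(t))];print("slope",np.linalg.lstsq(X,t[:,2],rcond=None)[0].round(4))
M=tool();c=camera("wrist");np.savez("w5.npz",M=M,**c);T=T_of(c,M);P=cloud(c,T);m=masks(c)["red"];k=P[m&(abs(P[...,2]-.085)<.006)]
X=np.c_[k[:,:2]-k[:,:2].mean(0),np.ones(len(k))];print("wrist",len(k),np.linalg.lstsq(X,k[:,2],rcond=None)[0].round(4),(k[:,:2].min(0)+k[:,:2].max(0))/2,get_obs()["time_s"])
s=load("scene2.npz")["frame"][140:240,270:400];t=load("side2.npz")["frame"][110:210,160:290]
cv2.imwrite("pics/s2.png",np.hstack([s,t])[:,:,::-1].repeat(3,0).repeat(3,1))
```

```text
scene disc top [0.0815 0.0852 0.0893] [0.50818589 0.32764353] (array([0.5068584 , 0.33017617]), np.float64(0.048898462465377296))
slope [0.0058 0.0023 0.0851]
side disc top [0.0823 0.0865 0.0898] [0.48946133 0.32116466] (array([0.48967277, 0.31981653]), np.float64(0.05456664777224792))
slope [0.0024 0.0072 0.0863]
wrist 6456 [-0.0005 -0.0003  0.0859] [0.49144231 0.32737228] 11.4
```

View pics/s2.png

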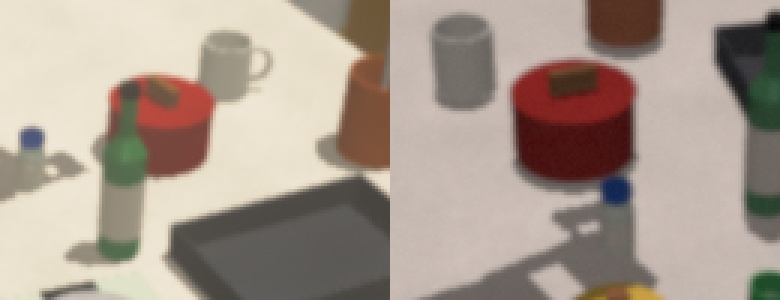

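The crop shows the red lid level on the red tin in both views, at (160,100) on the left and (573,95) on the right. The wrist depth gives its top at 0.0859 with slope under 0.001. Next is the cutter.

Run:
```python
from h import *
plan([.615,-.02,.28],2.06)
```

```text
shift [-0.3165 -1.0482  0.2188] turn [-1.000e-04 -1.000e-04  1.925e-01] rows>=8.1
```

{"fn": "play_rows", "kwargs": {
  "motion": [
    [[-0.02, -0.2, 0, 0, 0, 0.02, 1], [-0.05, -0.4, 0, 0, 0, 0.045, 1], [-0.08, -0.6, 0, 0, 0, 0.07, 1], [-0.15, -0.8, 0, 0, 0, 0.095, 1], [-0.2, -1, 0, 0, 0, 0.12, 1], [-0.3, -1, 0, 0, 0, 0.143, 1], [-0.32, -1, 0.1, 0, 0, 0.166, 1], [-0.32, -1, 0.22, 0, 0, 0.19, 1], [-0.32, -1, 0.22, 0, 0, 0.193, 1], [-0.32, -1, 0.22, 0, 0, 0.193, 1]]
  ]
}}

```text
time_s: 12.4
ee_pos: [0.6145, -0.0077, 0.2788]
eef_rot: [-3.14, -0.001, 2.057]
force: [-0.4, 0.0, 1.1]
grip_width: 0.0939
grip_force: 0.0
```

Run:
```python
from h import *
M=tool();c=camera("wrist");np.savez("w6.npz",M=M,**c);T=T_of(c,M);P=cloud(c,T);print(M[:3,3],get_obs()["time_s"])
from scipy.optimize import least_squares
def ringfit(P,c0,R0,zr,dz=.004,tol=.012):
    m=(np.abs(P[...,2]-zr)<dz)&(np.abs(np.hypot(P[...,0]-c0[0],P[...,1]-c0[1])-R0)<tol);q=P[m]
    f=least_squares(lambda s:np.hypot(q[:,0]-s[0],q[:,1]-s[1])-R0,c0,loss='soft_l1',f_scale=.001);return f.x.round(4),m.sum(),np.median(q[:,2]).round(4)
near=np.hypot(P[...,0]-.635,P[...,1]+.025)<.05
k=P[near&(P[...,2]>.02)];print("top",np.percentile(k[:,2],[50,90,98]),(k[:,:2].min(0)+k[:,:2].max(0))/2,np.ptp(k[:,:2],0))
print("w6",ringfit(P,[.635,-.025],.0222,.030))
w=load("w2.npz");Q=cloud(w,T_of(w,w["M"]));print("w2",ringfit(Q,[.635,-.025],.0222,.030))
for n in("scene2","side2"):
    d=load(n+".npz");Q=cloud(d,d["T"]);print(n,ringfit(Q,[.635,-.025],.0222,.030))
print("ground z",np.median(P[(np.hypot(P[...,0]-.635,P[...,1]+.025)<.09)&(P[...,2]<.01)][:,2]))
plan([.635,-.025,.15],2.06)
cv2.imwrite("pics/w6.png",c["frame"][:,:,::-1])
```

```text
[ 0.61451363 -0.00774412  0.2788042 ] 12.45
top [0.38481234 0.39372492 0.39481036] [ 0.62982913 -0.01127807] [0.06846914 0.07244182]
w6 (array([ 0.6351, -0.0236]), np.int64(213), np.float64(0.0305))
w2 (array([ 0.6348, -0.024 ]), np.int64(150), np.float64(0.0301))
scene2 (array([ 0.6365, -0.0243]), np.int64(34), np.float64(0.0295))
side2 (array([ 0.6346, -0.0258]), np.int64(64), np.float64(0.0302))
ground z 0.0009471475747326319
shift [-0.0987  0.04    0.5193] turn [-0.0001 -0.0001 -0.0003] rows>=2.7
```

View pics/w6.png

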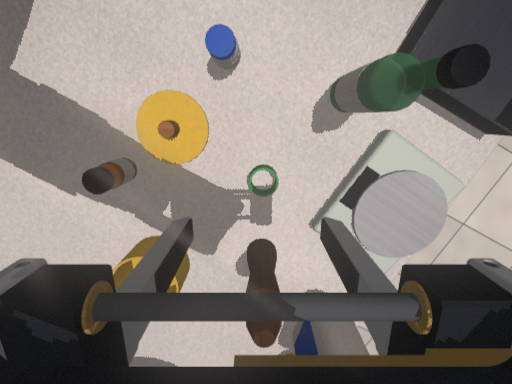

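The wrist view shows the cutter at (262,180), clear of the mill at (262,290) and the scale at (390,200). The small lid is at (172,127) and the yellow tin at (155,270).

{"fn": "play_rows", "kwargs": {
  "motion": [
    [[-0.099, 0.041, 0.2, 0, 0, 0, 0.6], [-0.099, 0.041, 0.4, 0, 0, 0, 0.6], [-0.099, 0.041, 0.6, 0, 0, 0, 0.6], [-0.099, 0.041, 0.75, 0, 0, 0, 0.6], [-0.099, 0.041, 0.87, 0, 0, 0, 0.6], [-0.099, 0.041, 0.95, 0, 0, 0, 0.6], [-0.099, 0.041, 1, 0, 0, 0, 0.6], [-0.099, 0.041, 1, 0, 0, 0, 0.6], [-0.099, 0.041, 1, 0, 0, 0, 0.6]]
  ]
}}

```text
time_s: 13.35
ee_pos: [0.6358, -0.0259, 0.0314]
eef_rot: [3.14, 0.001, 2.057]
force: [-0.6, -0.0, 0.5]
grip_width: 0.0752
grip_force: 0.0
```

{"fn": "play_rows", "kwargs": {
  "motion": [
    [[0, 0, 0, 0, 0, 0, -1], [0, 0, 0, 0, 0, 0, -1], [0, 0, 0, 0, 0, 0, -1], [0, 0, 0, 0, 0, 0, -1], [0, 0, 0, 0, 0, 0, -1], [0, 0, 0, 0, 0, 0, -1], [0, 0, 0, 0, 0, 0, -1], [0, 0, 0, 0, 0, 0, -1]]
  ],
  "grip_force": 10
}}

```text
time_s: 14.15
ee_pos: [0.6353, -0.0262, 0.0306]
eef_rot: [3.141, 0.0, 2.056]
force: [-0.9, -0.1, 5.3]
grip_width: 0.0474
grip_force: 9.9
```

{"fn": "play_rows", "kwargs": {
  "motion": [
    [[0, 0, -0.05, 0, 0, 0, -1], [0, 0, -0.2, 0, 0, 0, -1], [0, 0, -0.4, 0, 0, 0, -1], [0, 0, -0.6, 0, 0, 0, -1], [0, 0, -0.8, 0, 0, 0, -1], [0, 0, -1, 0, 0, 0, -1], [0, 0, -1, 0, 0, 0, -1]]
  ]
}}

```text
time_s: 14.85
ee_pos: [0.6364, -0.0262, 0.2887]
eef_rot: [3.132, 0.006, 2.056]
force: [0.6, 0.6, 0.4]
grip_width: 0.0472
grip_force: 9.9
```

Run:
```python
from h import *
plan([.543,-.257,.20],2.06)
M=tool();c=camera("side");Q=cloud(c,c["T"]);k=Q[masks(c)["green"]&(np.hypot(Q[...,0]-.635,Q[...,1]+.025)<.06)];print(np.percentile(k,[3,50,97],axis=0).round(3))
```

```text
shift [-0.6403 -0.7643  0.3514] turn [ 0.0016  0.001  -0.0007] rows>=5.3
[[ 0.624 -0.05   0.263]
 [ 0.641 -0.043  0.278]
 [ 0.655 -0.003  0.29 ]]
```

{"fn": "play_rows", "kwargs": {
  "motion": [
    [[-0.13, -0.15, 0, 0, 0, 0, -1], [-0.26, -0.3, 0, 0, 0, 0, -1], [-0.38, -0.45, 0, 0, 0, 0, -1], [-0.5, -0.6, 0, 0, 0, 0, -1], [-0.6, -0.72, 0, 0, 0, 0, -1], [-0.64, -0.764, 0.1, 0, 0, 0, -1], [-0.64, -0.764, 0.3, 0, 0, 0, -1], [-0.64, -0.764, 0.4, 0, 0, 0, -1], [-0.64, -0.764, 0.4, 0, 0, 0, -1]]
  ]
}}

```text
time_s: 15.8
ee_pos: [0.5388, -0.2559, 0.1756]
eef_rot: [-3.137, -0.007, 2.055]
force: [-0.1, 0.3, -0.1]
grip_width: 0.047
grip_force: 9.9
```

Run:
```python
from h import *
plan([.543,-.257,.038],2.056)
for n in("scene","side"):
    d=camera(n);Q=cloud(d,d["T"]);y=masks(d)["yellow"]&(np.hypot(Q[...,0]-.543,Q[...,1]+.257)<.07);k=Q[y&(Q[...,2]>.07)];print(n,np.percentile(k,[1,99],axis=0).round(3).tolist(),circ(k[:,:2]))
```

```text
shift [-0.0156  0.0154  0.5501] turn [-0.0007 -0.0011 -0.0001] rows>=2.8
scene [[0.492, -0.308, 0.07], [0.6, -0.209, 0.078]] (array([ 0.54442642, -0.25614118]), np.float64(0.05098478165521215))
side [[0.488, -0.312, 0.07], [0.59, -0.205, 0.08]] (array([ 0.54142724, -0.25764461]), np.float64(0.052087719763607265))
```

{"fn": "play_rows", "kwargs": {
  "motion": [
    [[-0.015, 0.015, 0.08, 0, 0, 0, -1], [-0.015, 0.015, 0.18, 0, 0, 0, -1], [-0.015, 0.015, 0.28, 0, 0, 0, -1], [-0.015, 0.015, 0.38, 0, 0, 0, -1], [-0.015, 0.015, 0.46, 0, 0, 0, -1], [-0.015, 0.015, 0.51, 0, 0, 0, -1], [-0.015, 0.015, 0.53, 0, 0, 0, -1], [-0.015, 0.015, 0.54, 0, 0, 0, -1], [-0.015, 0.015, 0.545, 0, 0, 0, -1]]
  ]
}}

```text
time_s: 16.8
ee_pos: [0.5463, -0.2585, 0.045]
eef_rot: [3.141, 0.001, 2.056]
force: [-0.3, -0.4, -0.8]
grip_width: 0.0473
grip_force: 9.9
```

{"fn": "play_rows", "kwargs": {
  "motion": [
    [[0, 0, 0, 0, 0, 0, 0.2], [0, 0, 0, 0, 0, 0, 0.2], [0, 0, 0, 0, 0, 0, 0.2], [0, 0, -0.1, 0, 0, 0, 0.2], [0, 0, -0.3, 0, 0, 0, 0.2], [0, 0, -0.5, 0, 0, 0, 0.2], [0, 0, -0.7, 0, 0, 0, 0.2], [0, 0, -0.9, 0, 0, 0, 0.2], [0, 0, -1, 0, 0, 0, 0.2], [0, 0, -1, 0, 0, 0, 0.2]]
  ]
}}

```text
time_s: 17.8
ee_pos: [0.5465, -0.2587, 0.2986]
eef_rot: [3.138, 0.006, 2.056]
force: [-0.2, -0.0, -0.6]
grip_width: 0.0563
grip_force: 0.0
```

Run:
```python
from h import *
from scipy.optimize import least_squares
M=tool();c=camera("wrist");np.savez("w7.npz",M=M,**c);T=T_of(c,M);P=cloud(c,T);print(M[:3,3],get_obs()["time_s"])
def ringfit(P,c0,R0,zr,dz=.004,tol=.008):
    m=(np.abs(P[...,2]-zr)<dz)&(np.abs(np.hypot(P[...,0]-c0[0],P[...,1]-c0[1])-R0)<tol);q=P[m]
    f=least_squares(lambda s:np.hypot(q[:,0]-s[0],q[:,1]-s[1])-R0,c0,loss='soft_l1',f_scale=.001);return f.x.round(4),m.sum(),np.median(q[:,2]).round(4)
print("tin",ringfit(P,[.543,-.257],.053,.075))
g=masks(c)["green"]&(np.hypot(P[...,0]-.543,P[...,1]+.257)<.06);print("cutter",g.sum(),np.percentile(P[g],[3,50,97],axis=0).round(3).tolist())
w=load("w2.npz");Q=cloud(w,T_of(w,w["M"]));w6=load("w6.npz");Q6=cloud(w6,T_of(w6,w6["M"]))
for nm,q,ww in(("w2",Q,w),("w6",Q6,w6)):
    near=np.hypot(q[...,0]-.474,q[...,1]+.022)<.08
    y=masks(ww)["yellow"]&near&(q[...,2]<.02);k=q[y];L=hull_circle(ww,(y|(masks(ww)["brown"]&near)),T_of(ww,ww["M"]),np.median(k[:,2]))[:,:2]
    print(nm,"lid z",np.median(k[:,2]),circ(L),(k[:,:2].min(0)+k[:,:2].max(0))/2)
    b=masks(ww)["brown"]&near;t=q[b&(q[...,2]>.038)];print("  knob",np.median(t[:,2]),len(t),(t[:,:2].min(0)+t[:,:2].max(0))/2,np.ptp(t[:,:2],0))
cv2.imwrite("pics/w7.png",c["frame"][:,:,::-1])
```

```text
[ 0.54648469 -0.25866502  0.29857252] 17.85
tin (array([ 0.5421, -0.2557]), np.int64(668), np.float64(0.0757))Traceback (most recent call last):
  File "<stdin>", line 8, in <module>
    return _quantile_unchecked(
        a, q, axis, out, overwrite_input, method, keepdims, weights)
    return _ureduce(a,
                    func=_quantile_ureduce_func,
    ...<5 lines>...
                    overwrite_input=overwrite_input,
                    method=method)
    r = func(a, **kwargs)
    result = _quantile(arr,
                       quantiles=q,
    ...<2 lines>...
                       out=out,
                       weights=wgt)
    slices_having_nans = np.isnan(arr[-1, ...])
                                  ~~~^^^^^^^^^
IndexError: index -1 is out of bounds for axis 0 with size 0
```

Run:
```python
from h import *
c=load("w7.npz");T=T_of(c,c["M"]);P=cloud(c,T);M=c["M"]
cv2.imwrite("pics/w7.png",np.clip(c["frame"][:,:,::-1].astype(float)*1.4,0,255)[80:280,140:380].repeat(3,0).repeat(3,1))
near=np.hypot(P[...,0]-.542,P[...,1]+.256)<.047
ins=P[near&(P[...,2]>.015)&(P[...,2]<.05)];top=ins[abs(ins[:,2]-.035)<.004];print("inside",len(ins),np.percentile(ins,[5,50,95],axis=0).round(3).tolist(),circ(top[:,:2]),len(top))
for f in("w2","w6"):
    ww=load(f+".npz");Tw=T_of(ww,ww["M"]);q=cloud(ww,Tw)
    near=np.hypot(q[...,0]-.474,q[...,1]+.022)<.08
    y=masks(ww)["yellow"]&near&(q[...,2]<.02);k=q[y];L=hull_circle(ww,(y|(masks(ww)["brown"]&near)),Tw,np.median(k[:,2]))[:,:2]
    print(f,"lid z",np.median(k[:,2]),circ(L),(k[:,:2].min(0)+k[:,:2].max(0))/2)
    b=masks(ww)["brown"]&near;t=q[b&(q[...,2]>.038)];print("  knob",np.median(t[:,2]),len(t),(t[:,:2].min(0)+t[:,:2].max(0))/2,np.ptp(t[:,:2],0))
plan([.455,-.03,.30],np.pi)
```

```text
inside 292 [[0.524, -0.278, 0.017], [0.547, -0.259, 0.035], [0.567, -0.234, 0.037]] (array([ 0.54583827, -0.25625913]), np.float64(0.022015600470737664)) 203
w2 lid z 0.013865445910146601 (array([ 0.46878604, -0.01839569]), np.float64(0.05457393743748264)) [ 0.46830194 -0.01865575]
  knob 0.04438091743254852 227 [ 0.46002354 -0.05247088] [0.04024327 0.09115761]
w6 lid z 0.014085840307534625 (array([ 0.46973539, -0.01638144]), np.float64(0.054524155110943044)) [ 0.46962152 -0.01678582]
  knob 0.043864453570713946 243 [ 0.47038328 -0.01714322] [0.02458111 0.02356096]
shift [ 0.9781  0.1039 -0.0201] turn [ 0.      0.0005 -0.1728] rows>=7.2[ WARN:0@0.504] global loadsave.cpp:1063 imwrite_ Unsupported depth image for selected encoder is fallbacked to CV_8U.
```

View pics/w7.png

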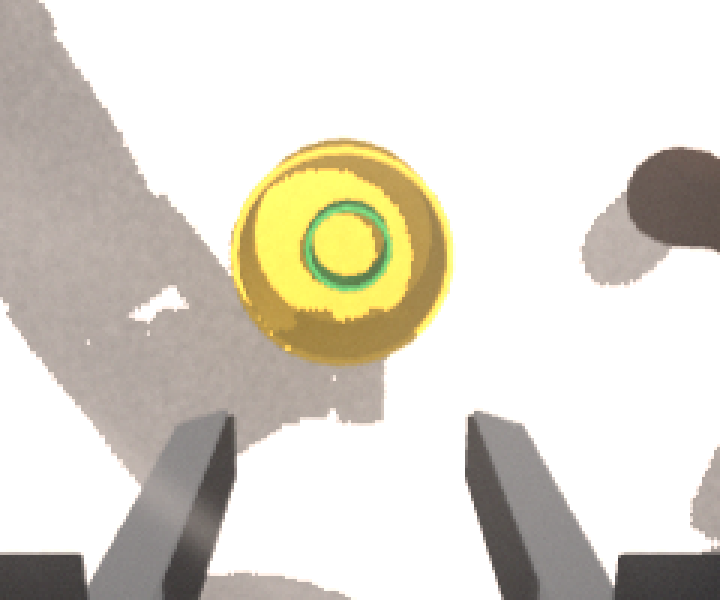

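The brightened crop shows the cutter standing in the yellow tin at (346,245), released. Tin is at (0.542,-0.257), and the small lid's knob is at (0.470,-0.0185) with its top at 0.044 and the disc at 0.014.

Run:
```python
from h import *
plan([.470,-.0185,.25],2.056)
```

```text
shift [0.9913 0.1781 0.18  ] turn [ 0.0003  0.0004 -0.    ] rows>=5.1
```

{"fn": "play_rows", "kwargs": {
  "motion": [
    [[0.15, 0.027, 0, 0, 0, 0, 0.2], [0.32, 0.057, 0, 0, 0, 0, 0.2], [0.5, 0.09, 0, 0, 0, 0, 0.2], [0.67, 0.12, 0.05, 0, 0, 0, 0.2], [0.83, 0.15, 0.1, 0, 0, 0, 0.2], [0.95, 0.17, 0.15, 0, 0, 0, 0.2], [0.99, 0.178, 0.2, 0, 0, 0, 0.2], [0.99, 0.178, 0.22, 0, 0, 0, 0.2], [0.99, 0.178, 0.22, 0, 0, 0, 0.2]]
  ]
}}

```text
time_s: 18.75
ee_pos: [0.4698, -0.0193, 0.2379]
eef_rot: [-3.14, -0.001, 2.056]
force: [0.3, -0.8, -0.3]
grip_width: 0.0568
grip_force: 0.0
```

Run:
```python
from h import *
M=tool();ww=camera("wrist");Tw=T_of(ww,M);q=cloud(ww,Tw);print(M[:3,3])
near=np.hypot(q[...,0]-.47,q[...,1]+.0185)<.065
k=q[masks(ww)["yellow"]&near];print("disc",np.median(k[:,2]),(k[:,:2].min(0)+k[:,:2].max(0))/2)
t=q[masks(ww)["brown"]&near&(q[...,2]>.038)];print("knob",np.median(t[:,2]),(t[:,:2].min(0)+t[:,:2].max(0))/2,np.ptp(t[:,:2],0))
plan([.470,-.0185,.039],2.056)
```

```text
[ 0.46975654 -0.01931355  0.23789909]
disc 0.013916047848476859 [ 0.46904524 -0.01711025]
knob 0.04557295289714852 [ 0.46873019 -0.00831305] [0.07772105 0.06152066]
shift [0.0036 0.0025 0.7983] turn [-0.0001 -0.0001 -0.0002] rows>=4.0
```

{"fn": "play_rows", "kwargs": {
  "motion": [
    [[0, 0, 0.15, 0, 0, 0, 0.2], [0, 0, 0.33, 0, 0, 0, 0.2], [0, 0, 0.5, 0, 0, 0, 0.2], [0, 0, 0.65, 0, 0, 0, 0.2], [0, 0, 0.74, 0, 0, 0, 0.2], [0, 0, 0.78, 0, 0, 0, 0.2], [0, 0, 0.8, 0, 0, 0, 0.2], [0, 0, 0.805, 0, 0, 0, 0.2], [0, 0, 0.805, 0, 0, 0, 0.2]]
  ]
}}

```text
time_s: 19.7
ee_pos: [0.4704, -0.0188, 0.0386]
eef_rot: [3.14, 0.001, 2.056]
force: [-0.3, -0.4, -0.5]
grip_width: 0.0566
grip_force: 0.0
```

{"fn": "play_rows", "kwargs": {
  "motion": [
    [[0, 0, 0, 0, 0, 0, -1], [0, 0, 0, 0, 0, 0, -1], [0, 0, 0, 0, 0, 0, -1], [0, 0, 0, 0, 0, 0, -1], [0, 0, 0, 0, 0, 0, -1], [0, 0, 0, 0, 0, 0, -1], [0, 0, 0, 0, 0, 0, -1], [0, 0, 0, 0, 0, 0, -1]]
  ],
  "grip_force": 30
}}

```text
time_s: 20.5
ee_pos: [0.4699, -0.0186, 0.0379]
eef_rot: [3.141, 0.0, 2.056]
force: [-0.8, 0.5, 4.9]
grip_width: 0.0254
grip_force: 30.0
```

{"fn": "play_rows", "kwargs": {
  "motion": [
    [[0, 0, -0.05, 0, 0, 0, -1], [0, 0, -0.15, 0, 0, 0, -1], [0, 0, -0.3, 0, 0, 0, -1], [0, 0, -0.45, 0, 0, 0, -1], [0, 0, -0.6, 0, 0, 0, -1], [0, 0, -0.72, 0, 0, 0, -1], [0, 0, -0.78, 0, 0, 0, -1], [0, 0, -0.8, 0, 0, 0, -1], [0, 0, -0.8, 0, 0, 0, -1]]
  ]
}}

```text
time_s: 21.4
ee_pos: [0.4697, -0.0186, 0.238]
eef_rot: [3.141, 0.0, 2.056]
force: [-0.4, -0.8, -2.4]
grip_width: 0.0252
grip_force: 30.0
```

Run:
```python
from h import *
M=tool();print(M[:3,3])
for n in("wrist","side","scene"):
    d=camera(n);T=T_of(d,M);q=cloud(d,T);k=q[masks(d)["yellow"]&(np.hypot(q[...,0]-.47,q[...,1]+.02)<.08)&(q[...,2]>.15)]
    z=np.median(k[:,2]);k=k[abs(k[:,2]-z)<.012];X=np.c_[k[:,:2]-k[:,:2].mean(0),np.ones(len(k))]
    print(n,len(k),"lid z",z,"ctr",(k[:,:2].min(0)+k[:,:2].max(0))/2,np.ptp(k[:,:2],0),"slope",np.linalg.lstsq(X,k[:,2],rcond=None)[0].round(3))
plan([.542,-.257,.24],2.056)
```

```text
[ 0.46965651 -0.01859289  0.2379867 ]
wrist 11214 lid z 0.2139245213742306 ctr [ 0.4690122  -0.01704134] [0.11174449 0.11213331] slope [-0.001 -0.     0.214]
side 427 lid z 0.21386109229637829 ctr [ 0.46622766 -0.02043008] [0.10478116 0.11029135] slope [-0.002 -0.011  0.214]
scene 209 lid z 0.21167479636025976 ctr [ 0.47187315 -0.01848001] [0.10233609 0.10568507] slope [0.008 0.001 0.212]
shift [-0.9793 -0.1875 -0.0142] turn [-0.0003 -0.0002 -0.    ] rows>=5.0
```

{"fn": "play_rows", "kwargs": {
  "motion": [
    [[-0.13, -0.025, 0, 0, 0, 0, -1], [-0.3, -0.057, 0, 0, 0, 0, -1], [-0.46, -0.088, 0, 0, 0, 0, -1], [-0.62, -0.12, 0, 0, 0, 0, -1], [-0.78, -0.15, 0, 0, 0, 0, -1], [-0.9, -0.175, 0, 0, 0, 0, -1], [-0.98, -0.185, 0.05, 0, 0, 0, -1], [-0.98, -0.185, 0.15, 0, 0, 0, -1], [-0.98, -0.185, 0.25, 0, 0, 0, -1], [-0.98, -0.185, 0.3, 0, 0, 0, -1]]
  ]
}}

```text
time_s: 22.55
ee_pos: [0.542, -0.2565, 0.1594]
eef_rot: [-3.139, -0.004, 2.056]
force: [-0.3, -0.2, -2.0]
grip_width: 0.0254
grip_force: 30.0
```

Run:
```python
from h import *
plan([.5427,-.2572,.108],2.056)
```

```text
shift [-0.0045  0.0016  0.2054] turn [-0.0004 -0.0006 -0.0001] rows>=1.0
```

{"fn": "play_rows", "kwargs": {
  "motion": [
    [[0, 0, 0.04, 0, 0, 0, -1], [0, 0, 0.08, 0, 0, 0, -1], [0, 0, 0.11, 0, 0, 0, -1], [0, 0, 0.14, 0, 0, 0, -1], [0, 0, 0.16, 0, 0, 0, -1], [0, 0, 0.175, 0, 0, 0, -1], [0, 0, 0.19, 0, 0, 0, -1], [0, 0, 0.2, 0, 0, 0, -1], [0, 0, 0.205, 0, 0, 0, -1], [0, 0, 0.205, 0, 0, 0, -1]]
  ]
}}

```text
time_s: 23.55
ee_pos: [0.5431, -0.2569, 0.1114]
eef_rot: [-3.142, -0.0, 2.056]
force: [-0.1, -0.6, -1.5]
grip_width: 0.0252
grip_force: 30.0
```

{"fn": "play_rows", "kwargs": {
  "motion": [
    [[0, 0, 0.006, 0, 0, 0, -1], [0, 0, 0.012, 0, 0, 0, -1], [0, 0, 0.018, 0, 0, 0, -1], [0, 0, 0.022, 0, 0, 0, -1], [0, 0, 0.025, 0, 0, 0, -1], [0, 0, 0.025, 0, 0, 0, -1]]
  ]
}}

```text
time_s: 24.15
ee_pos: [0.543, -0.2569, 0.1051]
eef_rot: [-3.141, -0.0, 2.056]
force: [0.1, -0.3, -2.0]
grip_width: 0.0254
grip_force: 30.0
```

{"fn": "play_rows", "kwargs": {
  "motion": [
    [[0, 0, 0.003, 0, 0, 0, -1], [0, 0, 0.005, 0, 0, 0, -1], [0, 0, 0.005, 0, 0, 0, -1]]
  ]
}}

```text
time_s: 24.45
ee_pos: [0.5432, -0.2569, 0.1049]
eef_rot: [3.141, 0.001, 2.056]
force: [-4.3, 1.6, 7.0]
grip_width: 0.0254
grip_force: 30.0
```

Contact is at 0.105, as expected. Releasing.

{"fn": "play_rows", "kwargs": {
  "motion": [
    [[0, 0, 0, 0, 0, 0, -0.4], [0, 0, 0, 0, 0, 0, 0], [0, 0, 0, 0, 0, 0, 0.1], [0, 0, 0, 0, 0, 0, 0.1], [0, 0, -0.05, 0, 0, 0, 0.1], [0, 0, -0.2, 0, 0, 0, 0.1], [0, 0, -0.4, 0, 0, 0, 0.1], [0, 0, -0.6, 0, 0, 0, 0.1], [0, 0, -0.75, 0, 0, 0, 0.1], [0, 0, -0.75, 0, 0, 0, 0.1]]
  ]
}}

```text
time_s: 25.45
ee_pos: [0.544, -0.2574, 0.2984]
eef_rot: [3.136, 0.008, 2.056]
force: [-0.6, -0.2, -0.4]
grip_width: 0.052
grip_force: 0.0
```

Run:
```python
from h import *
M=tool();print(M[:3,3],get_obs()["time_s"])
d=camera("wrist");T=T_of(d,M);q=cloud(d,T);k=q[masks(d)["yellow"]&(np.hypot(q[...,0]-.543,q[...,1]+.257)<.08)&(q[...,2]>.078)]
X=np.c_[k[:,:2]-k[:,:2].mean(0),np.ones(len(k))]
print(len(k),"lid z",np.percentile(k[:,2],[5,50,95]),"ctr",(k[:,:2].min(0)+k[:,:2].max(0))/2,np.ptp(k[:,:2],0),"slope",np.linalg.lstsq(X,k[:,2],rcond=None)[0].round(4))
s=camera("scene");e=camera("side")
cv2.imwrite("pics/end.png",np.hstack([s["frame"][130:280,150:400],e["frame"][110:300,170:345][:150*1]if 0 else cv2.resize(e["frame"][110:310,160:340],(135,150))])[:,:,::-1].repeat(2,0).repeat(2,1))
```

```text
[ 0.5440433  -0.25736029  0.29841883] 25.45
4057 lid z [0.07965294 0.08093829 0.08226222] ctr [ 0.54296005 -0.25502281] [0.11113833 0.11059378] slope [0.0712 0.0624 0.0826]
```

View pics/end.png

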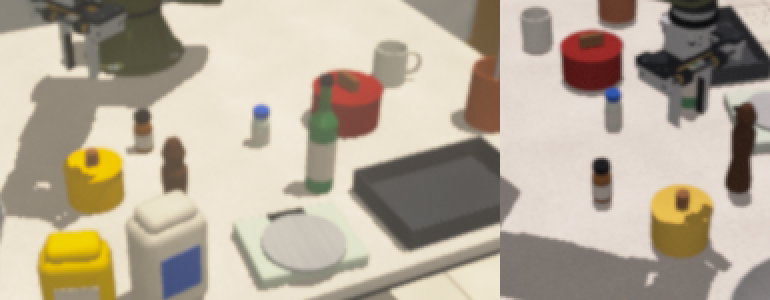

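Both views show both lids on their tins and everything else standing: the small lid is at (94,165) on the left and (681,210) on the right. I'll do one robust tilt check on a settled arm, then hand in.

{"fn": "play_rows", "kwargs": {
  "motion": [
    [[0, 0, -0.1, 0, 0, 0, 0.1], [0, 0, -0.1, 0, 0, 0, 0.1], [0, 0, -0.1, 0, 0, 0, 0.1], [0, 0, -0.1, 0, 0, 0, 0.1], [0, 0, -0.1, 0, 0, 0, 0.1]]
  ]
}}

```text
time_s: 26.1
ee_pos: [0.5429, -0.2568, 0.3152]
eef_rot: [-3.141, -0.002, 2.056]
force: [-0.6, 0.7, -0.8]
grip_width: 0.0514
grip_force: 0.0
```

Run:
```python
from h import *
from station import workorder
M=tool();d=camera("wrist");T=T_of(d,M);q=cloud(d,T);k=q[masks(d)["yellow"]&(np.hypot(q[...,0]-.543,q[...,1]+.257)<.06)&(abs(q[...,2]-.081)<.004)]
X=np.c_[k[:,:2]-k[:,:2].mean(0),np.ones(len(k))];s=np.linalg.lstsq(X,k[:,2],rcond=None)[0]
c=(k[:,:2].min(0)+k[:,:2].max(0))/2;print(len(k),c,s.round(4))
if abs(s[2]-.081)<.0015 and np.hypot(*s[:2])<.015: print(workorder.hand_in())
```

```text
3698 [ 0.54252006 -0.25503455] [-0.0016  0.0002  0.0809]
the job is handed in; nothing more can be done
None
```

I handed the job in at about 26 s: the red lid is seated on the red tin, and the green cutter is inside the yellow tin under its own lid. Both lids measured level and at seated height, and nothing else looked disturbed; the hand-in returned no verdict.

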